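Find the thread hand of a blender's hub cap and hold it off

ROBOT

A 6-joint arm with a two-finger parallel gripper is mounted at the origin on the work surface. World frame = base frame: x ahead of the robot, y to its left, z up, the work surface at z = 0. Lengths are in m, angles in rad, forces in N, time in s.
With the tool pointing down it reaches from about 0.35 to 0.775 m from the base axis. Payload 5.5 kg.
Tool frame: the origin (TCP) lies on the centre line of the jaws, within the pads' length; the fingertips stand 11 mm ahead of it and the grasp point (between the pads) lies 8 mm behind it (env.tip_extent is the distance from the TCP to the fingertips, in m); z points along the fingers, y is the line along which they close (so a half turn about z gives the same grasp; the last joint's range is limited). The gripper opens to 85 mm and grips with 20 to 120 N. Pads are 22 mm wide; open, the fingers measure 114 mm over their backs; the gripper's body (76 mm by 85 mm) begins 54 mm behind the grasp point. The pads swing forward as they close: fully open they stand 13 mm farther back than shut.
Start: joints at [1.025, 0.313, 0.046, 1.304, 0, 1.431], TCP at [0.227, 0.528, 0.242] pointing down, gripper open.
Joint ranges: [-2.76, 2.76], [-0.86, 1.69], [-1.03, 1.26], [-2.2, 2.34], [-1.47, 1.5], [-3.14, 3.14]. Speed limits (rad/s): [2.57, 2.57, 3.14, 3.14, 3.14, 3.14].

INTERFACE

Orientations are given as a unit quaternion [w, x, y, z].
In Python, from workcell import env gives the robot as it stands.
- The arm moves only by the shell command python3 -m jog 'ROWS' [FORCE]. ROWS is JSON, a list of rows, each a list of 5 numbers: the gripper's target within -1 to 1 (shut at 1, half-way at 0, fully open at -1), then the shift along the tool's x, y, z in m, then the turn about the tool's z in degrees. In form: [[fingers, tx, ty, tz, turn], ...]. A call has 1 to 5 rows; each row shifts and turns the commanded pose from where the row before left it, along the tool's axes as they then stand; what a row does not reach is not made up. A row lasts 1/12 s, in which the tool goes at most 41.7 mm and 7.16 degrees, less where a joint would pass 70% of its speed; a pose out of reach is approached as far as the arm can. A call is refused whole if a number of a shift passes 0.0417 or a number of a turn 7.16, either way. A call with a gripper value outside its range is refused whole. The fingers move at their own pace and stop on an object; FORCE is the grip in N (left out, the last holds). Time passes only in rows, so rows that do not move let the fingers close. It gives the time, the measured TCP pose, the force, the opening and the grip force at its end, in the units of the state.
- env.get_state(): the state, without advancing time (a new reading comes with each control period).
- env.read_camera(name): name is "scene" or "top"; returns a dict with "img" (400x640x3 uint8, red, green, blue), "fov_y" (degrees; the focal length in pixels is half the picture's height over the tangent of half this angle, whatever the lens; pixels are square), "cx", "cy" (the principal point, pixels), "D" ([k1, k2, p1, p2, k3] as OpenCV has them; the pictures are not rectified), "T" (4x4, takes a point from camera to world coordinates). Camera axes: x right, y up, looking along -z (the intrinsics and any distortion apply to the point x, -y, -z); pixel columns grow to the right and rows downward; lengths in m; the calibration is good to about 2 mm. A picture is of the moment at which its call begins. There is no depth.
- env.hand_in(): hands the job in; it is judged then, once.
The state is a dict: "clock": time; "joint_pos": joint angles; "qvel": joint speeds; "tau": joint torques, N m; "tcp_pos": TCP position; "orientation": TCP orientation; "wrist_force": force on the tool from outside, world axes, zero at the start; "ft_torque": the same for the moment, N m; "finger_gap": finger opening in m; "grip_force": force on a finger pad.
Only numpy, scipy, OpenCV 4.12 (cv2) and the standard library are available. Lean on these libraries where they do the work, as an engineer would, in place of code of your own. Each camera call takes 0.05 s, during which the arm holds its last target. There are 200 camera calls.

TASK

Take the screwed-on cap off the hub of the blender motor unit. Some of these have a right-hand and some a left-hand thread and they look alike, so try the cap both ways to find out which way it loosens, unscrew it, then lift it off and, without dropping it or setting it down, finish still holding it in the gripper, upright and still in the air about 10 cm above the hub, touching nothing else. Leave the other things on the bench where they are.

Things in the scene. Friction and masses are not known exactly. Their poses are not given: they have to be found in the camera images.
- cap: Round black knurled screw cap, 52 mm in diameter, 36 mm tall, 40 to 85 g, sitting open side down on the motor unit's hub, held by its thread. Origin: centre of its underside, z up; its x axis runs along the raised grey bar (40 x 5 mm, 2 mm high) on its top. Its upper 21 mm is a solid round grip; any yaw will do. Gripped round, the fingers slip on it once it is stopped.
- cap_grip (a point): Point on the cap's axis 25 mm above its underside, where to grip it. The coarse thread has no rise: turned the loosening way the cap is free after 45 degrees from its start and lifts straight off (surely free from 50 to 90; near 100 it meets the next thread end). The other way it stops hard within 2 to 15 degrees. It turns easily between. Until freed it lifts only 2 mm.
- cap_index (a point): Point at one end of the raised bar on the cap's top, 20 mm from the cap's axis, 36 mm above its underside; it lies on the cap's own +x side. At the start it points along the motor unit's +x within 4 degrees.
- motor: White blender motor unit, fixed to the bench. Origin: on the hub axis at bench height, z up. Flat deck 100 mm above the bench, from x -70 to +80 mm and y -75 to +75 mm; a raised console, 150 mm high, on its -x side (x -145 to -70 mm), the full width. The hub is a round seat 51 mm in diameter that stands 12 mm above the deck. Nothing else stands on the deck.
- seat (a point): Centre of the hub's seat, where the cap's underside centre rests: 112 mm above the bench on the hub axis; axes as the motor unit's. The threaded stub inside the cap stands 13 mm above it. Whether clockwise or anticlockwise loosens the cap differs from start to start and cannot be seen.
- screwdriver: Screwdriver, 190 mm long, lying on the bench beside the motor unit; leave it. Origin on the bench under it.
- wrench: Spanner, 170 mm long, lying on the bench beside the motor unit; leave it.
- tape: Roll of pale tape, 90 mm across, 24 mm high, beyond the motor unit; leave it. Origin: centre of its underside.
- jarlid: Black stepped jar lid, 72 mm across, 34 mm high, lying on the bench; not the cap; leave it. Origin: centre of its underside.
- grease: White grease jar, 60 mm across, 120 mm tall, on the -y side of the motor unit; leave it. Origin: centre of its underside.
- gear: White gear wheel with a steel boss, 76 mm across, 30 mm high, on the +y side of the motor unit; leave it. Origin: centre of its underside.
Things that resemble listed ones, but are neither listed nor needed, are in the scene too. Leave any blue, green or yellow look-alike of the cap alone.

How it is judged:
On the way:
1. the cap has been turned out of its thread (about 35 degrees or more, either way) while still sitting on the hub ((y of cap_index in the frame of seat above 0.011 m or y of cap_index in the frame of seat below -0.011 m) and z of cap in the frame of seat below 0.008 m).
At the end, for the whole second after the job is handed in: The fingers hold the cap in the air (grip over 1 N), its underside 60 mm or more above the hub seat and below 400 mm over the bench, within 100 mm sideways of the hub axis, upright within 17 degrees, still, touching nothing of the motor unit (z of cap in the frame of seat above 0.06 m and height (world z) of cap below 0.4 m and contact force between the fingers and cap above 1 N and contact force between cap and motor below 0.05 N and angle between cap's own z axis and vertical below 0.3 rad and horizontal distance between cap and seat below 0.1 m and linear speed of cap below 0.03 m/s); the arm keeps its last pose, push and grip.
It fails at once if any other thing on the bench is pushed more than 30 mm from its place (distance of any of screwdriver, wrench, tape, jarlid, grease, gear from where it was at the start of the episode above 0.03 m).
It fails at once if the cap is dropped or set down on the bench (height (world z) of cap below 0.08 m).
It also fails if it takes over 42 s, if anything falls off the work surface, if the arm or the gripper's body presses on something with over 40 N, if the wrist force passes 120 N, or if a joint passes its speed limit or range.

## Working session

There is one attempt and no reset: what is moved stays moved. The work goes in short steps, Python scripts to look and compute and a shell command to move; the robot and the scene stay as the last step left them, time stands still between calls to the robot, and variables do not carry over. Pictures are saved under pics/ and viewed, at most 10 in all, crops included, and the job is handed in when it is done.

```bash
mkdir -p pics; python3 - <<'E'
from workcell import env
import cv2,numpy as np
np.set_printoptions(precision=4,suppress=True)
for n in("scene","top"):
    c=env.read_camera(n); cv2.imwrite(f"pics/{n}0.png",c["img"][:,:,::-1]); np.save(n+"0.npy",c["img"])
    print(n,c["fov_y"],c["cx"],c["cy"],c["D"]);print(np.array(c["T"]))
print(env.get_state(),env.tip_extent)
E
```

```text
scene 43.717652065941735 319.95517616642616 196.13300178901946 [-0.0022  0.      0.      0.      0.    ]
[[-0.186  -0.5413  0.82    1.6458]
 [ 0.9826 -0.1047  0.1537  0.2711]
 [ 0.0026  0.8343  0.5513  0.8571]
 [ 0.      0.      0.      1.    ]]
top 48.268283975457436 313.81948758622224 200.1282266534649 [-0.1217  0.      0.      0.      0.    ]
[[ 0.0144  0.9901 -0.14    0.4157]
 [-0.9999  0.0155  0.0064  0.0749]
 [ 0.0085  0.1399  0.9901  1.2676]
 [ 0.      0.      0.      1.    ]]
{'clock': 0.1, 'joint_pos': array([1.0254, 0.3139, 0.0451, 1.3036, 0.    , 1.4312]), 'qvel': array([ 0.    , -0.001 ,  0.    , -0.0011,  0.0005, -0.0003]), 'tau': array([  0.0029, -48.1725,  29.9244,   0.0128,  -0.0002,   0.    ]), 'tcp_pos': array([0.2268, 0.5279, 0.2415]), 'orientation': array([-0.0003,  0.2015,  0.9795, -0.0008]), 'wrist_force': array([ 1.1554,  1.1207, -0.1664]), 'ft_torque': array([ 0.0054, -0.0131,  0.0035]), 'grip_force': 0.0, 'finger_gap': 0.08555743500677951} 0.011
```

View pics/scene0.png

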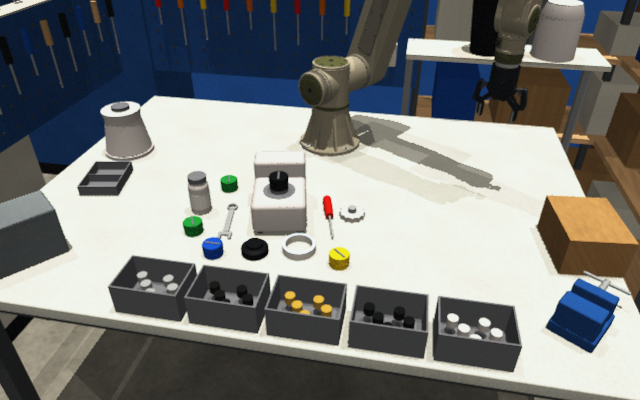

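View pics/top0.png

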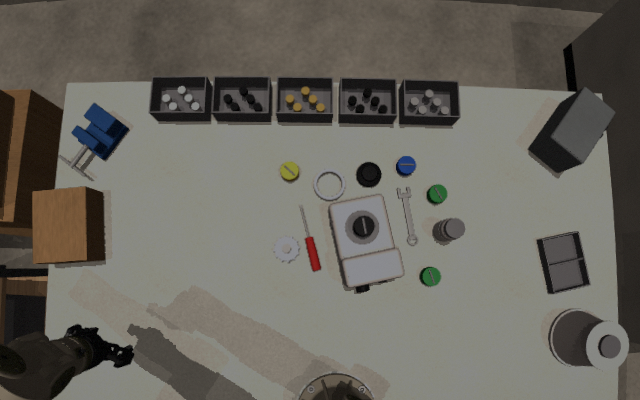

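The scene view shows the black cap on the white motor unit at about (279,181). In the top view it is at (364,226), with the grey bar roughly along image up and the console towards the robot. Next I measure the cap centre and the motor yaw.

```bash
cat > h.py <<'E'
import cv2,numpy as np
from workcell import env
np.set_printoptions(precision=4,suppress=True)
def ray(c,uv):
    f=200/np.tan(np.radians(c["fov_y"]/2)); K=np.array([[f,0,c["cx"]],[0,f,c["cy"]],[0,0,1]])
    p=cv2.undistortPoints(np.float64(uv).reshape(-1,1,2),K,np.float64(c["D"])).reshape(-1,2)
    T=np.array(c["T"]); d=np.c_[p[:,0],-p[:,1],-np.ones(len(p))]@T[:3,:3].T
    return T[:3,3],d
def onz(c,uv,z):
    o,d=ray(c,uv); return o+d*((z-o[2])/d[:,2])[:,None]
E
python3 - <<'E'
from h import *
c=env.read_camera("top"); img=c["img"]; g=img.max(2)
cv2.imwrite("pics/top1.png",cv2.resize(img[185:300,310:425,::-1],None,fx=5,fy=5,interpolation=cv2.INTER_CUBIC))
m=np.zeros_like(g); m[205:250,340:388]=(g[205:250,340:388]<70)
cs,_=cv2.findContours(m,0,1); k=max(cs,key=cv2.contourArea); print(cv2.boundingRect(k),cv2.minEnclosingCircle(k))
P=onz(c,k.reshape(-1,2),.148); print("top z.148 circle",cv2.minEnclosingCircle(P[:,:2].astype(np.float32)))
s=env.read_camera("scene"); si=s["img"]; g=si.max(2); m=np.zeros_like(g); m[165:200,262:296]=g[165:200,262:296]<70
cs,_=cv2.findContours(m,0,1); k=max(cs,key=cv2.contourArea); print(cv2.boundingRect(k))
cv2.imwrite("pics/scene1.png",cv2.resize(si[140:240,235:325,::-1],None,fx=6,fy=6,interpolation=cv2.INTER_CUBIC))
E
```

```text
(352, 215, 23, 24) ((362.8989562988281, 226.5414581298828), 11.819684982299805)
top z.148 circle ((0.5089397430419922, -0.05687498301267624), 0.03015611693263054)
(269, 171, 19, 23)
```

View pics/top1.png

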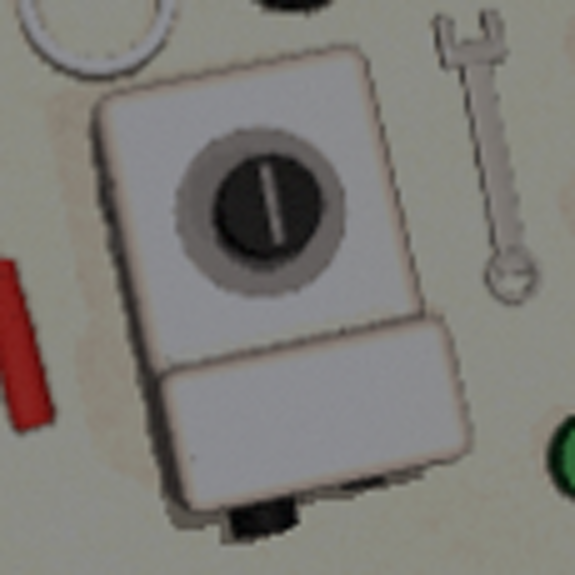

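View pics/scene1.png

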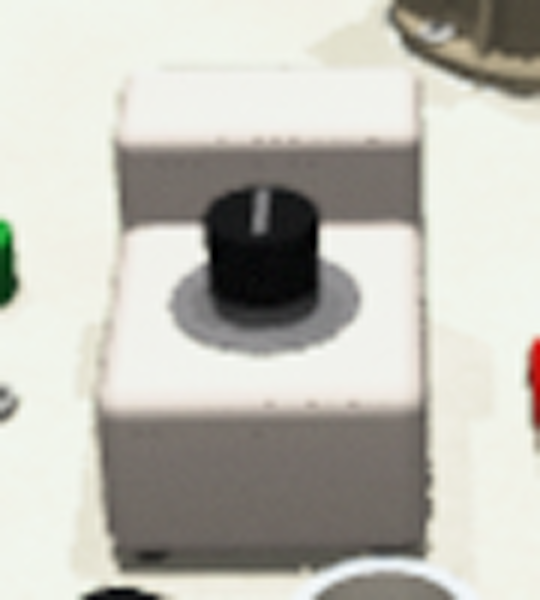

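The crops show the cap's top face centre at about (363.6,225.6) in the top view and (278.4,174.3) in the scene view. The bar runs from about (362.6,217.6) to (365.4,233.4) in the top view.

```bash
python3 - <<'E'
from h import *
t=env.read_camera("top");s=env.read_camera("scene")
a=onz(t,[363.6,225.6],.148)[0];b=onz(s,[278.4,174.3],.148)[0];print("cap",a,b)
e=onz(t,[[365.4,233.4],[362.6,217.6]],.148);d=e[1]-e[0];print("bar",np.degrees(np.arctan2(d[1],d[0])),np.linalg.norm(d),e.mean(0))
e=onz(t,[[395,248.6],[382,195]],.1);d=e[1]-e[0];print("deckedge",np.degrees(np.arctan2(d[1],d[0])),np.linalg.norm(d))
o1,d1=ray(t,[363.6,225.6]);o2,d2=ray(s,[278.4,174.3])
x=np.linalg.lstsq(np.c_[d1[0],-d2[0]],o2-o1,rcond=None)[0];p=o1+d1[0]*x[0];q=o2+d2[0]*x[1];print("tri",p,q)
from scipy.spatial.transform import Rotation as R
st=env.get_state();M=R.from_quat(st["orientation"],scalar_first=True).as_matrix();print(M, "shift", M.T@(np.array([.509,-.058,.22])-st["tcp_pos"]))
E
```

```text
cap [ 0.5111 -0.0587  0.148 ] [ 0.5054 -0.0597  0.148 ]
bar 10.097184081378582 0.04046321364232079 [ 0.5114 -0.0597  0.148 ]
deckedge 13.348569574042795 0.14544874949705702
tri [ 0.5108 -0.0583  0.1514] [ 0.5108 -0.0581  0.1513]
[[-0.9188  0.3947 -0.0003]
 [ 0.3947  0.9188 -0.0005]
 [ 0.0001 -0.0005 -1.    ]] shift [-0.4906 -0.4272  0.0222]
```

```bash
for i in 1; do :; done
python3 -m jog '[[-1,-0.03,-0.026,0,0],[-1,-0.03,-0.026,0,0],[-1,-0.03,-0.026,0,0],[-1,-0.03,-0.026,0,0],[-1,-0.03,-0.026,0,0]]' 40
python3 -m jog '[[-1,-0.03,-0.026,0,0],[-1,-0.03,-0.026,0,0],[-1,-0.03,-0.026,0,0],[-1,-0.03,-0.026,0,0],[-1,-0.03,-0.026,0,0]]'
python3 -m jog '[[-1,-0.03,-0.026,0,0],[-1,-0.03,-0.026,0,0],[-1,-0.03,-0.026,0,0],[-1,-0.03,-0.026,0,0],[-1,-0.03,-0.026,0,0]]'
python3 -m jog '[[-1,0,0,0,-7],[-1,0,0,0,-7],[-1,0,0,0,-7],[-1,0,0,0,-7],[-1,0,0,0,-7]]'
```

```text
clock: 0.72
tcp_pos: [0.3137, 0.3481, 0.2423]
orientation: [0.0, 0.201, 0.98, 0.0]
wrist_force: [0.6, 0.5, -0.1]
finger_gap: 0.0855
grip_force: 0.0
clock: 1.13
tcp_pos: [0.4004, 0.1692, 0.2426]
orientation: [0.0, 0.201, 0.98, 0.0]
wrist_force: [1.4, 1.5, 0.4]
finger_gap: 0.0851
grip_force: 0.0
clock: 1.55
tcp_pos: [0.487, -0.0097, 0.2425]
orientation: [0.0, 0.202, 0.979, 0.0]
wrist_force: [1.1, 1.5, -0.7]
finger_gap: 0.0852
grip_force: 0.0
clock: 1.97
tcp_pos: [0.4865, -0.0079, 0.2422]
orientation: [-0.0, -0.105, 0.994, 0.0]
wrist_force: [0.1, -0.4, -0.1]
finger_gap: 0.0855
grip_force: 0.0
```

```bash

python3 -m jog '[[-1,-0.006,-0.027,0,0],[-1,-0.006,-0.027,0,0],[-1,0,0,0.03,0],[-1,0,0,0.01,0],[-1,0,0,0,0]]'
python3 - <<'E'
from h import *
s=env.read_camera("scene")["img"];t=env.read_camera("top")["img"]
a=cv2.resize(s[110:240,225:335,::-1],(390,460));b=cv2.resize(t[175:300,305:425,::-1],(400,460))
cv2.imwrite("pics/near.png",np.hstack([a,b]));print(env.get_state()["tcp_pos"])
E
```

```text
clock: 2.38
tcp_pos: [0.5069, -0.0575, 0.1993]
orientation: [-0.003, -0.102, 0.995, 0.001]
wrist_force: [-0.3, -0.5, -0.5]
finger_gap: 0.0852
grip_force: 0.0
[ 0.5083 -0.0574  0.2021]
```

View pics/near.png

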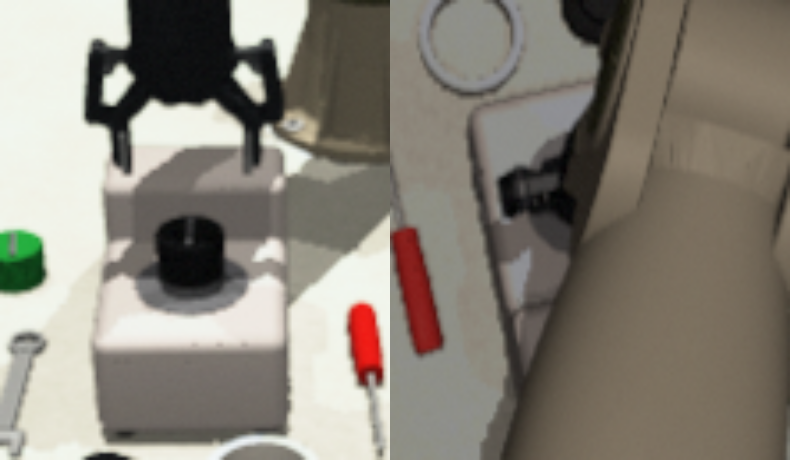

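In the scene crop the open jaws straddle the cap, with the fingers at about (122,150) and (250,150) and the cap at (190,250). I'll descend, checking force.

```bash

python3 -m jog '[[-1,0,0,0.025,0],[-1,0,0,0.025,0],[-1,0,0,0.012,0],[-1,0,0,0.01,0],[-1,0,0,0,0]]'
python3 -m jog '[[0.5,0,0,0,0],[0.5,0,0,0,0],[0.5,0,0,0,0],[0.5,0,0,0,0],[0.5,0,0,0,0]]' 40
python3 -m jog '[[1,0,0,0,0],[1,0,0,0,0],[1,0,0,0,0],[1,0,0,0,0],[1,0,0,0,0]]' 40
python3 -c "
from workcell import env
print(env.get_state())"
```

```text
clock: 2.9
tcp_pos: [0.5084, -0.0573, 0.1295]
orientation: [-0.001, -0.103, 0.995, 0.0]
wrist_force: [0.5, -0.8, 0.0]
finger_gap: 0.0853
grip_force: 0.0
clock: 3.32
tcp_pos: [0.5103, -0.0582, 0.132]
orientation: [0.001, -0.102, 0.995, -0.0]
wrist_force: [-0.6, 1.2, 6.6]
finger_gap: 0.0507
grip_force: 41.4
clock: 3.73
tcp_pos: [0.5104, -0.0582, 0.132]
orientation: [0.002, -0.102, 0.995, -0.0]
wrist_force: [-0.3, 0.3, 5.6]
finger_gap: 0.0508
grip_force: 41.4
{'clock': 3.7333, 'joint_pos': array([-2.70138826e-01,  2.55136260e-01, -3.12336596e-01,  1.00022731e+00,
        4.86639404e-04, -4.75381605e-01]), 'qvel': array([-1.14263072e-03, -2.93420111e-04, -9.72164165e-04, -1.33904449e-03,
        4.40457703e-04,  9.62031251e-05]), 'tau': array([-5.37300613e-01, -3.91340554e+01,  2.55890393e+01, -4.49879374e-01,
       -2.37623909e-01,  2.80214078e-02]), 'tcp_pos': array([ 0.51037441, -0.05817005,  0.13199569]), 'orientation': array([ 1.53037939e-03, -1.02441613e-01,  9.94737785e-01, -3.37181302e-04]), 'wrist_force': array([-0.34331953,  0.33803815,  5.5960446 ]), 'ft_torque': array([0.22343243, 0.13039942, 0.07019903]), 'grip_force': 41.3952112197876, 'finger_gap': 0.050775692878695704}
```

The cap is gripped. Now I relieve the downward push and try one way.

```bash

q(){ python3 -c "
from h import *
s=env.get_state();o=s['orientation'];print('yaw',np.degrees(2*np.arctan2(o[2],o[1]))%360,'tz',s['ft_torque'],'F',s['wrist_force'],s['tcp_pos'][2],s['finger_gap'])"; }
python3 -m jog '[[1,0,0,-0.002,0],[1,0,0,0,0]]' >/dev/null; q
python3 -m jog '[[1,0,0,0,4],[1,0,0,0,4],[1,0,0,0,0]]' >/dev/null; q
python3 -m jog '[[1,0,0,0,4],[1,0,0,0,4],[1,0,0,0,0]]' >/dev/null; q
python3 -m jog '[[1,0,0,0,4],[1,0,0,0,0]]' >/dev/null; q
```

```text
yaw 191.7519207085006 tz [ 0.1726 -0.042   0.0175] F [ 0.8342  0.2501 -0.4662] 0.1329970044208149 0.05104558497196536
yaw 183.77225658582668 tz [0.2775 0.0486 0.8249] F [0.09   1.2422 3.1282] 0.13270196938070175 0.05077709772921733
yaw 175.7984743864886 tz [0.3025 1.563  0.8771] F [-7.8814  2.2596  8.8568] 0.13225375925823832 0.050634262622815465
yaw 171.77520157461683 tz [0.1883 0.8681 0.741 ] F [-4.8838  1.1989  1.8615] 0.13174966919005038 0.05066344630377353
```

Turning by +8° raised the torque to 0.82 N·m and it stayed there, so the cap is stopped and the fingers are slipping. I'll try the other way.

```bash

q(){ python3 -c "
from h import *
s=env.get_state();o=s['orientation'];print('yaw',np.degrees(2*np.arctan2(o[2],o[1]))%360,'tz',s['ft_torque'],'F',s['wrist_force'],s['tcp_pos'],s['finger_gap'])"; }
python3 -m jog '[[1,0,0,0,-5],[1,0,0,0,-5],[1,0,0,0,0]]' >/dev/null; q
python3 -m jog '[[1,0,0,0,-5],[1,0,0,0,-5],[1,0,0,0,0]]' >/dev/null; q
python3 -m jog '[[1,0,0,0,-5],[1,0,0,0,-5],[1,0,0,0,0]]' >/dev/null; q
```

```text
yaw 181.9323144262041 tz [0.1022 0.813  0.0342] F [-3.7377  0.4191  1.3346] [ 0.5077 -0.0579  0.1318] 0.050703111274946096
yaw 191.775789368762 tz [-0.0452  1.0313  0.0624] F [-4.8331 -0.926   0.9422] [ 0.5078 -0.0581  0.1318] 0.05083783016043314
yaw 201.70753802070624 tz [-0.2948  0.9596  0.0257] F [-4.5105 -0.9673  1.4154] [ 0.508  -0.0584  0.1319] 0.05041726150405759
```

Anticlockwise turns freely (torque about 0.03 N·m, 30° so far), so I continue to about 68° in total.

```bash

q(){ python3 -c "
from h import *
s=env.get_state();o=s['orientation'];print('yaw',np.degrees(2*np.arctan2(o[2],o[1]))%360,'tz',s['ft_torque'],'F',s['wrist_force'],s['tcp_pos'],s['finger_gap'])"; }
python3 -m jog '[[1,0,0,0,-5],[1,0,0,0,-5],[1,0,0,0,-5],[1,0,0,0,-5],[1,0,0,0,0]]' >/dev/null; q
python3 -m jog '[[1,0,0,0,-5],[1,0,0,0,-5],[1,0,0,0,-5],[1,0,0,0,-3],[1,0,0,0,0]]' >/dev/null; q
python3 - <<'E'
from h import *
s=env.read_camera("scene")["img"]
cv2.imwrite("pics/turned.png",cv2.resize(s[130:220,235:325,::-1],(540,540)))
E
```

```text
yaw 221.67298965360635 tz [-0.6468  0.8923 -0.0332] F [-4.0076 -3.2439  0.6269] [ 0.5083 -0.0589  0.1319] 0.05086092459036152
yaw 239.56316991270967 tz [-0.8536  0.7322 -0.0391] F [-3.2289 -4.5522  0.0568] [ 0.5087 -0.0592  0.132 ] 0.050863218315326496
```

View pics/turned.png

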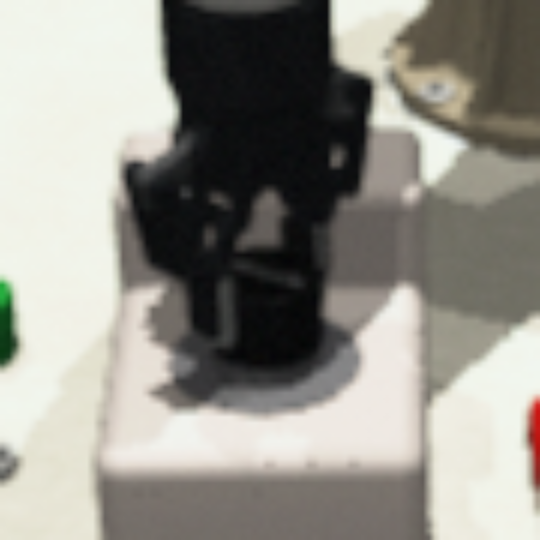

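The bar on the cap, around (265,272), has clearly turned by about 65°. Now a gentle test lift.

```bash
python3 -m jog '[[1,0,0,-0.002,0],[1,0,0,-0.002,0],[1,0,0,-0.002,0],[1,0,0,-0.002,0],[1,0,0,0,0]]'
```

```text
clock: 6.62
tcp_pos: [0.5092, -0.0593, 0.1402]
orientation: [-0.001, -0.496, 0.868, -0.001]
wrist_force: [-2.8, -4.5, 0.8]
finger_gap: 0.0506
grip_force: 42.6
```

It rose freely, so I lift to about 10 cm above the hub.

```bash
python3 -m jog '[[1,0,0,-0.005,0],[1,0,0,-0.01,0],[1,0,0,-0.015,0],[1,0,0,-0.015,0],[1,0,0,-0.015,0]]'
python3 -m jog '[[1,0,0,-0.015,0],[1,0,0,-0.01,0],[1,0,0,-0.007,0],[1,0,0,0,0],[1,0,0,0,0]]'
python3 -m jog '[[1,0,0,0,0],[1,0,0,0,0],[1,0,0,0,0],[1,0,0,0,0],[1,0,0,0,0]]'
python3 - <<'E'
from h import *
s=env.read_camera("scene")["img"]
cv2.imwrite("pics/lift.png",cv2.resize(s[100:240,235:325,::-1],(360,560)));print(env.get_state()["wrist_force"])
E
```

```text
clock: 7.03
tcp_pos: [0.51, -0.0578, 0.2019]
orientation: [0.001, -0.497, 0.868, -0.0]
wrist_force: [-0.1, -0.6, -0.2]
finger_gap: 0.0511
grip_force: 42.6
clock: 7.45
tcp_pos: [0.5095, -0.058, 0.2324]
orientation: [0.0, -0.498, 0.867, -0.0]
wrist_force: [-0.4, 0.2, -0.5]
finger_gap: 0.051
grip_force: 42.6
clock: 7.87
tcp_pos: [0.5091, -0.058, 0.2319]
orientation: [-0.0, -0.498, 0.867, 0.0]
wrist_force: [-0.2, -0.6, -0.7]
finger_gap: 0.051
grip_force: 42.6
[ 0.4119  0.2155 -1.1523]
```

View pics/lift.png

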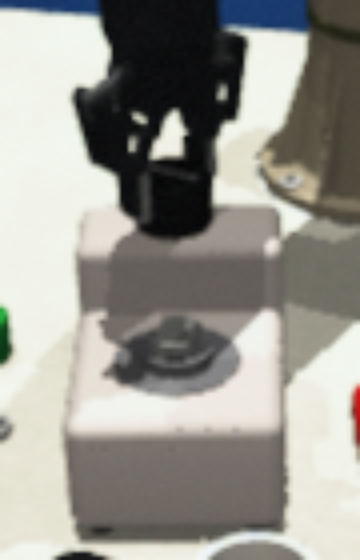

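The cap, at (178,195), hangs upright in the fingers. The bare hub stub is visible below it at (180,345). I'm handing in.

```bash
python3 -c "
from workcell import env
print(env.hand_in())"
```

```text
the job is handed in; nothing more can be done
None
```

The cap has a left-hand-looking or right-hand thread that loosened anticlockwise (clockwise stopped hard within 8°); I unscrewed it, lifted it off, and handed the job in with it held upright about 10 cm above the hub, though the hand-in returned no verdict.

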